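Close up the mini PC and switch it on

ROBOT

A 7-joint arm with a two-finger parallel gripper is mounted at the origin on the work surface. World frame = base frame: x ahead of the robot, y to its left, z up, the work surface at z = 0. Lengths are in m, angles in rad, forces in N, time in s.
With the tool pointing down it reaches from about 0.4 to 0.85 m from the base axis. Payload 4.5 kg.
Tool frame: the origin (TCP) lies at the very end of the fingers, on their centre line; the grasp point (between the pads) lies 19 mm behind it; z points along the fingers, y is the line along which they close (so a half turn about z gives the same grasp; the last joint's range is limited). The gripper opens to 88 mm and grips with 3 to 60 N. Pads are 18 mm wide; open, the fingers measure 123 mm over their backs; the gripper's body (75 mm by 187 mm) begins 45 mm behind the grasp point.
Start: joints at [-1.117, 0.689, -0.195, 1.565, 0.157, 0.902, -0.215], TCP at [0.255, 0.571, 0.239] pointing down, gripper open.
Joint ranges: [-3.01, 3.01], [-0.46, 2.08], [-1.47, 1.51], [0.13, 2.56], [-1, 4.14], [0.04, 2.09], [-2.66, 2.66]. Speed limits (rad/s): [2.57, 2.57, 3.14, 3.14, 3.14, 3.14, 3.14].

INTERFACE

Orientations are given as a unit quaternion [x, y, z, w].
In Python, from plant import r gives the robot as it stands. The module is installed in compiled form; this text tells all that it offers.
- The arm moves only by the shell command python3 -m pendant 'ROWS' [FORCE]. ROWS is JSON, one flat list of numbers, 7 for each row, row after row: the opening, from 0 (shut) to 1 (fully open), then the shift along the tool's x, y, z scaled (see below), then the turn, a rotation vector about the tool's x, y, z scaled (see below). A call has 1 to 12 rows; each row is the pose to reach, as a shift and turn from the pose commanded when the call began, along the tool's axes at that moment; what a row does not reach only later rows make up. The controller multiplies each number of a shift by 0.15 m and each number of a turn by pi/2 rad. A row lasts 1/10 s, in which the tool goes at most 50 mm and 8.59 degrees, less where a joint would pass 70% of its speed; a pose out of reach is approached as far as the arm can. A call with a number of a shift or a turn outside -1 to 1 is refused whole. A call with a gripper value outside its range is refused whole. The fingers move at their own pace and stop on an object; FORCE is the grip in N (left out, the last holds). Time passes only in rows, so rows that repeat a pose let the fingers close. It gives the time, the measured TCP pose, the force, the opening and the grip force at its end, in the units of the state.
- r.get_state(): the state, without advancing time (a new reading comes with each control period).
- r.snapshot(name): name is "scene" or "side" or "wrist"; returns a dict with "img" (400x640x3 uint8, red, green, blue), "mtx" (3x3 intrinsics, pixels), "k1" (the pictures are not rectified: a ray, as slopes to the right and down, at radius r is drawn at 1 + k1 r^2 times it, then the intrinsics apply), "cam_to_world" (4x4, takes a point from camera to world coordinates). Camera axes: x right, y up, looking along -z (the intrinsics and any distortion apply to the point x, -y, -z); pixel columns grow to the right and rows downward; lengths in m; the calibration is good to about 2 mm. A picture is of the moment at which its call begins. There is no depth.
- r.finish_job(): hands the job in; it is judged then, once.
The state is a dict: "clock": time; "q": joint angles; "qd": joint speeds; "joint_torque": joint torques, N m; "tool_pos": TCP position; "eef_rot": TCP orientation; "contact_force": force on the tool from outside, world axes, zero at the start; "moment": the same for the moment, N m; "opening": opening from 0.0 (shut) to 1.0 (fully open); "finger_force": force on a finger pad.
Only numpy, scipy, OpenCV 4.12 (cv2) and the standard library are available. Lean on these libraries where they do the work, as an engineer would, in place of code of your own. Each camera call takes 0.05 s, during which the arm holds its last target. There are 200 camera calls.

TASK

The mini PC on the desk has been left open after a memory swap. With the fingertips only, push its drive tray fully home and swing its cover all the way shut without slamming it (in either order); when both are shut, press the power button right down and let it go. Do not pull the tray out or lift the cover further back, do not press the button while the PC is still open, and leave everything else on the desk where it is.

Things in the scene. Friction and masses are not known exactly. Their poses are not given: they have to be found in the camera images.
- pc: Black mini PC lying flat, 155 x 155 mm, 80 mm high, fixed to the desk. Origin: centre of its underside. Its x axis points from its front (towards the robot, with the drive tray) to its rear, y to the robot's left, z up. Along the front runs a fixed top strip, 36 mm deep, 80 mm above the desk, with the power button; behind it the top is open until the cover is shut.
- tray (a joint): Travel of the drive tray in m: 0 = fully home, positive = slid out of the front along the PC's -x. Starts 0.022 to 0.05 out. It slides with about 2.5 N of friction, has no spring and stays where it is left.
- tray_front (a point): Middle of the outer face of the drive tray's grey front plate (plate 108 mm wide along the PC's y, 34 mm high, from 35 to 69 mm above the desk; no handle). It faces the PC's -x. When home it stands 4 mm proud of the PC's front.
- cover (a joint): Angle of the cover in rad: 0 = shut and level, growing as its free front edge swings up and back. Starts at 0.8 to 1.2. A stiff hinge (about 0.25 N m, so some 2.5 N near the free edge) lets it stay at any angle; it has no spring.
- cover_hinge (a point): Middle of the cover's hinge axis, which runs along the PC's y at the rear top edge, 77 mm above the desk. The cover is a white panel with black slots, 115 mm from hinge to free edge, 149 mm wide and 4 mm thick; its underside passes through the hinge axis. Shut, its outer face is 81 mm above the desk and its free edge ends 1 mm behind the top strip.
- cover_edge (a point): Middle of the cover's free edge on its outer face (the face that is on top when shut, and faces rearwards and up when open). It is 115 mm from the hinge axis, and 4 mm off it across the panel.
- power (a joint): Travel of the power button in m: 0 = up, 0.004 = right down. It springs back. About 1 N starts it and 5 N takes it right down.
- power_top (a point): Centre of the top of the round blue power button, 20 mm in diameter, on the top strip's right part seen from the robot; its top is 7 mm above the strip when up (87 mm above the desk), 3 mm when down. It is pressed straight down.
- ruler: White three-edged scale ruler, loose, 160 mm long along its x, 27 mm wide, 22 mm high; origin on the underside. Leave alone.
- pen_cup: Pink pen cup with pens, loose, 76 mm across, 148 mm high over the pens; origin: centre of underside. Leave alone.
- mug: Blue mug, loose, 76 mm across, 85 mm high, with a handle; origin: centre of underside. Leave alone.
- screwdriver: Orange-handled screwdriver lying on the desk, loose, 160 mm long along its x. Leave alone.
- memory: Green memory module lying flat, loose, 133 x 30 x 5 mm, long along its x. Leave alone.
- mouse: Grey computer mouse, loose, 105 x 60 x 36 mm. Leave alone.

How it is judged:
By the outcome, as a careful person would: the job done as asked, in the order asked, and still so for the second after the job is handed in, with the robot touching nothing.
It also fails if it takes over 51 s, if anything falls off the work surface, if the arm or the gripper's body presses on something with over 40 N, if the wrist force passes 120 N, or if a joint passes its speed limit or range.

## Working session

There is one attempt and no reset: what is moved stays moved. The work goes in short steps, Python scripts to look and compute and a shell command to move; the robot and the scene stay as the last step left them, time stands still between calls to the robot, and variables do not carry over. Pictures are saved under pics/ and viewed, at most 10 in all, crops included, and the job is handed in when it is done.

```bash
mkdir -p pics; cat > h.py <<'E'
import numpy as np,cv2
from plant import r
def snap(n,f):
    s=r.snapshot(n); np.savez(f'pics/{f}.npz',**{k:np.array(v) for k,v in s.items()}); cv2.imwrite(f'pics/{f}.png',s['img'][:,:,::-1]); return s
def load(f): return dict(np.load(f'pics/{f}.npz'))
def ray(s,u,v):
    d=cv2.undistortPoints(np.array([[[u,v]]],float),np.array(s['mtx']),np.array([float(s['k1']),0,0,0]))[0,0]
    T=np.array(s['cam_to_world']); return T[:3,3],T[:3,:3]@np.array([d[0],-d[1],-1])
def onz(s,u,v,z):
    o,d=ray(s,u,v); return o+d*(z-o[2])/d[2]
def tri(a,b):
    (o,d),(p,e)=ray(*a),ray(*b); t=np.linalg.lstsq(np.c_[d,-e],p-o,rcond=None)[0]
    A,B=o+d*t[0],p+e*t[1]; return (A+B)/2,np.linalg.norm(A-B)
E
python3 - <<'E'
from h import *
for n in('scene','side'):
    s=snap(n,n+'0'); print(n,np.round(s['cam_to_world'],3).tolist())
st=r.get_state(); print(st)
E
```

```text
scene [[0.134, -0.844, 0.52, 1.284], [0.991, 0.122, -0.058, -0.13], [-0.015, 0.523, 0.852, 1.225], [0.0, 0.0, 0.0, 1.0]]
side [[0.869, 0.321, -0.377, 0.155], [-0.495, 0.526, -0.692, -0.835], [-0.023, 0.788, 0.616, 0.769], [0.0, 0.0, 0.0, 1.0]]
{'clock': 0.1, 'q': array([-1.11721499,  0.68989008, -0.19453627,  1.566197  ,  0.15731702,
        0.90251281, -0.21511138]), 'qd': array([-0.00056819, -0.00340872,  0.00011572, -0.00252589, -0.00104658,
        0.00049142, -0.00108668]), 'joint_torque': array([-3.27296926e-03, -5.28504682e+01, -1.27156790e+00, -1.53840816e+01,
       -5.25494723e-02,  1.97845176e-03,  3.46196987e-05]), 'tool_pos': array([0.25453725, 0.57021917, 0.23800838]), 'eef_rot': array([ 2.08312457e-01,  9.78061997e-01, -7.99602848e-04, -1.07978973e-04]), 'contact_force': array([ 0.51876653,  0.53261058, -0.51101004]), 'moment': array([-0.00550068,  0.03590341,  0.04478693]), 'finger_force': 0.0, 'opening': 0.9960376757461318}
```

View pics/scene0.png

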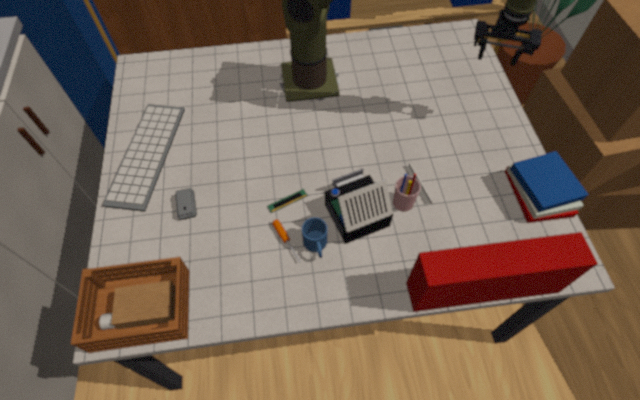

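View pics/side0.png

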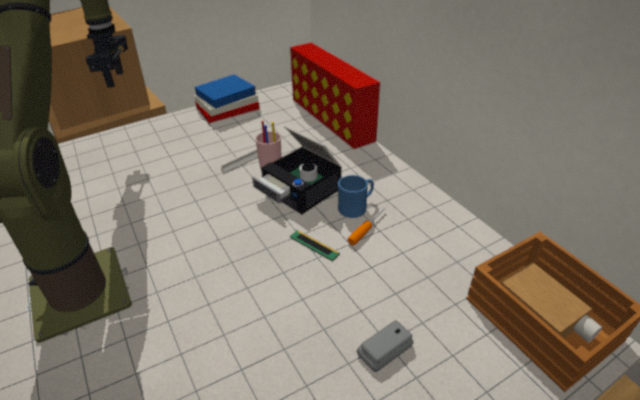

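The scene view shows the PC at about (360,207), with its button near (335,191) and the tray toward the robot at (342,180). The pen cup is at (405,190) and the mug at (315,235). In the side view the tray is at (271,188), the button at (298,184) and the cover at (315,147). Next I'll enlarge both.

```bash
python3 - <<'E'
from h import *
a=cv2.imread('pics/scene0.png')[155:255,295:440]; b=cv2.imread('pics/side0.png')[115:225,215:385]
f=lambda i,s:cv2.resize(i,None,fx=s,fy=s,interpolation=cv2.INTER_CUBIC)
A=f(a,4);B=f(b,4)
B=B[:, :]
c=np.zeros((600,800,3),np.uint8)
A=cv2.resize(a,(400,int(100*400/145)),interpolation=cv2.INTER_CUBIC)
cv2.imwrite('pics/c1.png',cv2.resize(a,(797,550),interpolation=cv2.INTER_CUBIC))
cv2.imwrite('pics/c2.png',cv2.resize(b,(799,517),interpolation=cv2.INTER_CUBIC))
a=load('scene0');b=load('side0')
for s,(x0,y0,x1,y1) in((a,(320,170,350,215)),(b,(280,165,315,200))):
    hsv=cv2.cvtColor(s['img'],cv2.COLOR_RGB2HSV)[y0:y1,x0:x1]
    m=cv2.inRange(hsv,(100,120,60),(125,255,255)); n,l,st,ce=cv2.connectedComponentsWithStats(m)
    for i in range(1,n): print(st[i],ce[i]+[x0,y0],onz(s,*(ce[i]+[x0,y0]),.085))
E
```

```text
[11 18  7  6 32] [334.53125 190.71875] [0.57234768 0.00632292 0.085     ]
[13 13  9  7 45] [297.26666667 180.82222222] [0.57294131 0.01063259 0.085     ]
[14 29  2  2  4] [294.5 194.5] [ 0.54011236 -0.03633647  0.085     ]
```

View pics/c1.png

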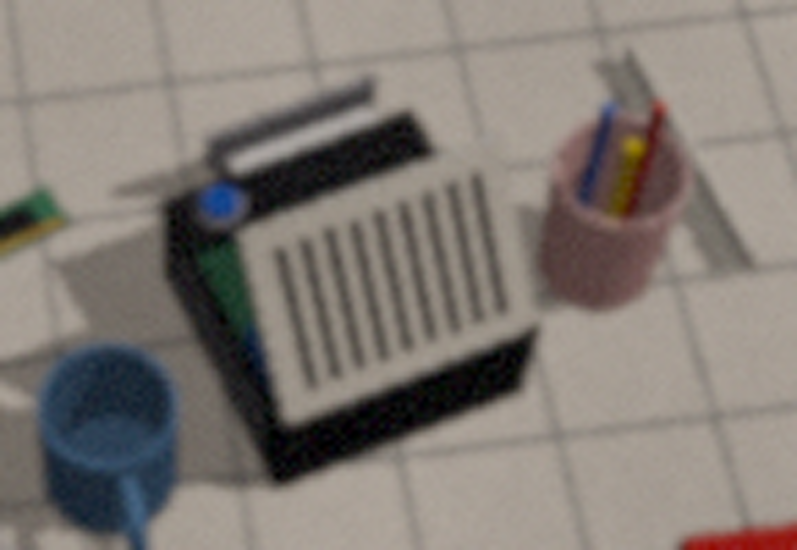

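View pics/c2.png

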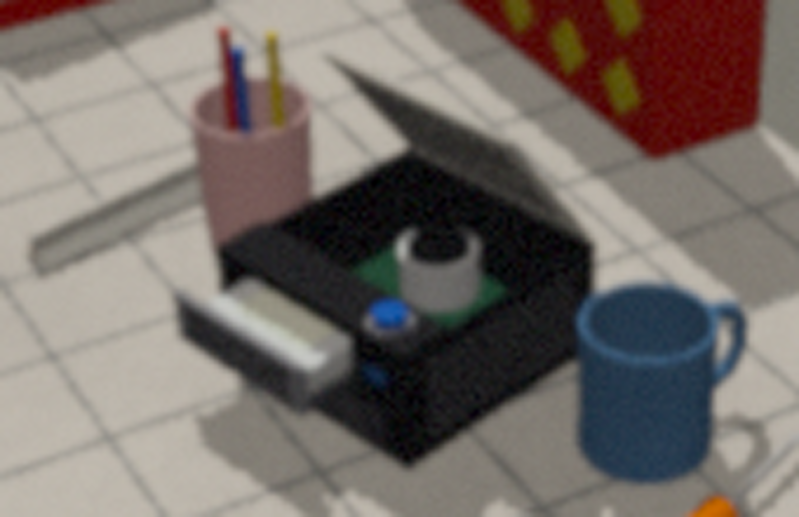

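Scene crop: cover free edge (242,232)–(485,150), hinge (285,425)–(535,328), strip front corners (168,205) and (412,113), tray plate top (212,140)–(372,82). Side crop: free edge (330,60)–(510,150), hinge (410,155)–(590,245), tray plate top (180,293)–(305,375), strip front corners (222,250) and (410,370 or so).

```bash
python3 - <<'E'
from h import *
from scipy.spatial.transform import Rotation as R
a=load('scene0');b=load('side0')
A=lambda u,v:(a,295+u/5.497-.4,155+v/5.5-.4)
B=lambda u,v:(b,215+u/4.7-.4,115+v/4.7-.4)
P=lambda *x:np.round(x[0],4)
for n,p,q,z in(('stripFrontR',(168,205),(412,392),.08),('stripFrontL',(412,113),(222,250),.08),('hingeR',(285,425),(590,245),.078),('hingeL',(535,328),(410,155),.078),
  ('edgeR',(242,232),(510,150),None),('edgeL',(485,150),(330,60),None),('trayR',(212,150),(305,378),.069),('trayL',(372,85),(180,293),.069),('btn',(220,203),(389,312),.087)):
    t,e=tri(A(*p),B(*q)); print(n,np.round(t,4),round(e,4),*( [np.round(onz(*A(*p),z),4),np.round(onz(*B(*q),z),4)] if z else []))
# pens, mug
print('cup base-ish top',np.round(onz(*A(615,170),.1),3),'mug top',np.round(onz(*A(108,395),.085),3),np.round(onz(*B(645,315),.085),3))
print(R.from_quat(r.get_state()['eef_rot']).as_matrix().round(3))
E
```

```text
stripFrontR [ 0.5619 -0.0243  0.0606] 0.0112 [ 0.5692 -0.022   0.08  ] [ 0.5527 -0.0529  0.08  ]
stripFrontL [0.525  0.1252 0.0757] 0.0006 [0.5281 0.124  0.08  ] [0.5226 0.1196 0.08  ]
hingeR [0.7098 0.0203 0.0738] 0.0014 [0.7124 0.0192 0.078 ] [0.7062 0.0159 0.078 ]
hingeL [0.6699 0.1643 0.0715] 0.0011 [0.6738 0.1622 0.078 ] [0.665  0.1557 0.078 ]
edgeR [0.6462 0.0041 0.1678] 0.0015
edgeL [0.6107 0.1398 0.1661] 0.0056
trayR [0.5215 0.0112 0.0586] 0.0023 [0.5294 0.0091 0.069 ] [5.157e-01 2.000e-04 6.900e-02]
trayL [0.4929 0.1102 0.0648] 0.0053 [0.4983 0.1075 0.069 ] [0.4899 0.108  0.069 ]
btn [0.5735 0.0075 0.085 ] 0.0039 [0.5764 0.0059 0.087 ] [0.5716 0.0074 0.087 ]
cup base-ish top [0.595 0.222 0.1  ] mug top [ 0.685 -0.071  0.085] [ 0.69  -0.065  0.085]
[[-0.913  0.407 -0.001]
 [ 0.407  0.913 -0.002]
 [-0.    -0.002 -1.   ]]
```

```bash
cat >> h.py <<'E'
from scipy.spatial.transform import Rotation as R
yaw=0.273; F=np.array([.544,.050,0]); W=R.from_euler('z',yaw)
def go(*L):
    "shift numbers from the present pose to PC-front-local targets; turn to aligned"
    st=r.get_state(); T=R.from_quat(st['eef_rot']); p=st['tool_pos']
    G=W*R.from_matrix(np.array([[-1,0,0],[0,1,0],[0,0,-1.]]).T)
    print('t',round(st['clock'],2),'loc',(W.inv().apply(p-F)).round(4),'f',W.inv().apply(st['contact_force']).round(2),'turn',((T.inv()*G).as_rotvec()/(np.pi/2)).round(3))
    for l in L: print(l,(T.inv().apply(F+W.apply(l)-p)/.15).round(3))
E
python3 -m pendant '[0,-0.93,-0.93,0,0,0,-0.44, 0,-0.93,-0.93,0,0,0,-0.44, 0,-0.93,-0.93,0,0,0,-0.44, 0,-0.93,-0.93,0,0,0,-0.44, 0,-0.93,-0.93,0,0,0,-0.44, 0,-0.93,-0.93,0,0,0,-0.44]' && python3 -c "
from h import *; go([-.09,0,.2])"
```

```text
clock: 0.7
tool_pos: [0.3261, 0.3849, 0.2386]
eef_rot: [-0.134, 0.991, -0.0, -0.0]
contact_force: [-0.3, 0.3, 0.2]
opening: 0.479
finger_force: 0.0
t 0.7 loc [-0.1195  0.3812  0.2386] f [-0.21  0.33  0.24] turn [-0.    -0.    -0.003]
[-0.09, 0, 0.2] [-0.208 -2.541  0.258]
```

```bash
python3 -m pendant '[0,-0.07,-1,0,0,0,0, 0,-0.07,-1,0,0,0,0, 0,-0.07,-1,0,0,0,0]' >/dev/null; python3 -m pendant '[0,0.2,-1,0,0,0,0, 0,0.2,-1,0,0,0,0, 0,0.2,-1,0,0,0,0]' >/dev/null;  python3 -m pendant '[0,0,-0.5,0.3,0,0,0, 0,0,-0.5,0.3,0,0,0, 0,0,-0.5,0.3,0,0,0, 0,0,-0.5,0.3,0,0,0]' && python3 -c "
from h import *; go([-.09,0,.05],[-.055,0,.05],[-.013,0,.05])"
```

```text
clock: 1.7
tool_pos: [0.4071, 0.0244, 0.1934]
eef_rot: [-0.135, 0.991, 0.001, 0.0]
contact_force: [-0.9, -0.1, -0.2]
opening: 0.007
finger_force: 0.0
t 1.7 loc [-0.1387  0.0123  0.1934] f [-0.92  0.12 -0.15] turn [ 0.001  0.    -0.002]
[-0.09, 0, 0.05] [-0.325 -0.082  0.956]
[-0.055, 0, 0.05] [-0.558 -0.081  0.956]
[-0.013, 0, 0.05] [-0.838 -0.081  0.956]
```

```bash
python3 -m pendant '[0,-0.35,-0.08,0.5,0,0,0, 0,-0.35,-0.08,0.95,0,0,0, 0,-0.35,-0.08,0.95,0,0,0, 0,-0.35,-0.08,0.95,0,0,0, 0,-0.35,-0.08,0.95,0,0,0]' && python3 - <<'E'
from h import *
go([-.055,0,.05],[-.013,0,.05]); s=snap('side','s1'); snap('scene','sc1')
cv2.imwrite('pics/s1c.png',cv2.resize(s['img'][90:225,200:370,::-1],(680,540),interpolation=cv2.INTER_CUBIC))
E
```

```text
clock: 2.2
tool_pos: [0.4599, 0.0278, 0.0512]
eef_rot: [-0.137, 0.991, 0.0, -0.001]
contact_force: [-0.3, 0.0, 0.5]
opening: 0.004
finger_force: 0.0
t 2.2 loc [-0.087   0.0013  0.0512] f [-0.29  0.12  0.51] turn [ 0.    -0.001  0.001]
[-0.055, 0, 0.05] [-0.213 -0.009  0.008]
[-0.013, 0, 0.05] [-0.493 -0.009  0.007]
```

View pics/s1c.png

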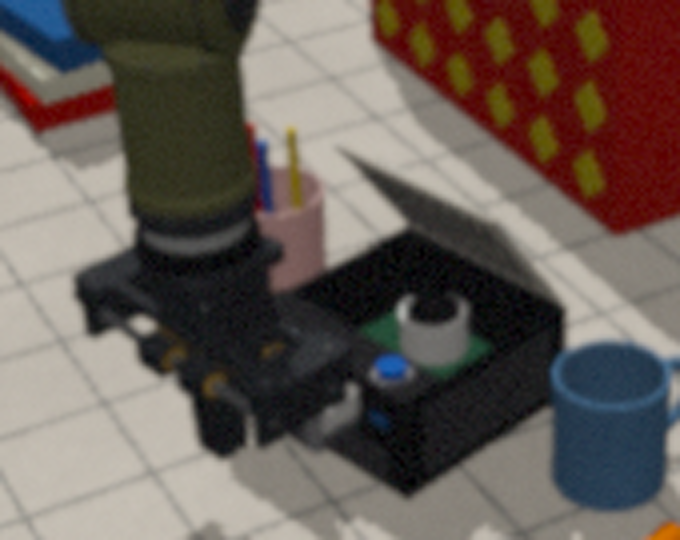

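The fingers stand in front of the tray plate (about (225,430) in the crop), clear of everything. Next I push slowly.

```bash
python3 -m pendant '[0,-0.1,0,0,0,0,0, 0,-0.15,0,0,0,0,0, 0,-0.18,0,0,0,0,0, 0,-0.21,0,0,0,0,0, 0,-0.24,0,0,0,0,0, 0,-0.27,0,0,0,0,0, 0,-0.3,0,0,0,0,0, 0,-0.33,0,0,0,0,0]'; python3 -c "
from h import *; go([-.013,0,.05])"
python3 -m pendant '[0,-0.03,0,0,0,0,0, 0,-0.06,0,0,0,0,0, 0,-0.08,0,0,0,0,0, 0,-0.1,0,0,0,0,0, 0,-0.12,0,0,0,0,0, 0,-0.14,0,0,0,0,0]'; python3 -c "
from h import *; go([-.013,0,.05])"
```

```text
clock: 3.1
tool_pos: [0.5073, 0.0387, 0.051]
eef_rot: [-0.135, 0.991, -0.0, -0.001]
contact_force: [-2.6, -0.5, 2.0]
opening: 0.007
finger_force: 1.4
t 3.1 loc [-0.0384 -0.001   0.051 ] f [-2.67  0.22  1.96] turn [-0.    -0.001 -0.001]
[-0.013, 0, 0.05] [-0.169  0.007  0.006]
clock: 3.7
tool_pos: [0.5283, 0.0446, 0.051]
eef_rot: [-0.135, 0.991, -0.0, -0.0]
contact_force: [-2.3, -2.3, 0.1]
opening: 0.005
finger_force: 1.3
t 3.7 loc [-0.0166 -0.001   0.051 ] f [-2.88 -1.59  0.09] turn [-0.    -0.    -0.001]
[-0.013, 0, 0.05] [-0.024  0.007  0.007]
```

Friction only (about 2.6 N) so far; I'll push on until the force rises at the stop.

```bash
for i in 1 ; do python3 -m pendant '[0,-0.015,0,0,0,0,0, 0,-0.03,0,0,0,0,0, 0,-0.03,0,0,0,0,0]'; done; python3 -c "
from h import *; go([-.013,0,.05])"
python3 -m pendant '[0,-0.015,0,0,0,0,0, 0,-0.03,0,0,0,0,0, 0,-0.03,0,0,0,0,0]'; python3 -c "
from h import *; go([-.013,0,.05])"
```

```text
clock: 4.0
tool_pos: [0.5287, 0.0446, 0.051]
eef_rot: [-0.135, 0.991, -0.001, -0.004]
contact_force: [-10.0, -2.8, 7.6]
opening: 0.005
finger_force: 5.0
t 4.0 loc [-0.0162 -0.001   0.051 ] f [-10.4    0.05   7.65] turn [-0.001 -0.005 -0.001]
[-0.013, 0, 0.05] [-0.021  0.007  0.007]
clock: 4.3
tool_pos: [0.5287, 0.0446, 0.0509]
eef_rot: [-0.135, 0.991, -0.002, -0.008]
contact_force: [-17.5, -3.2, 15.4]
opening: 0.007
finger_force: 9.1
t 4.3 loc [-0.0162 -0.0011  0.0509] f [-17.71   1.68  15.4 ] turn [-0.001 -0.011 -0.001]
[-0.013, 0, 0.05] [-0.022  0.007  0.006]
```

```bash
python3 -m pendant '[0,0.1,0,0,0,0,0, 0,0.27,0,0,0,0,0, 0,0.27,0,0,0,0,0, 0,0.27,0,-0.5,0,0,0, 0,0.27,0,-1,0,0,0, 0,0.27,0,-1,0,0,0, 0,0.27,0,-1,0,0,0, 0,0.27,0,-1,0,0,0]' && python3 - <<'E'
from h import *
go([.118,-.02,.22],[.118,-.02,.18]); s=snap('side','s2')
cv2.imwrite('pics/s2c.png',cv2.resize(s['img'][90:225,200:370,::-1],(680,540),interpolation=cv2.INTER_CUBIC))
E
```

```text
clock: 5.1
tool_pos: [0.5005, 0.037, 0.2029]
eef_rot: [-0.135, 0.991, 0.001, 0.003]
contact_force: [-1.0, -0.8, 0.1]
opening: 0.004
finger_force: 0.0
t 5.1 loc [-0.0454 -0.0008  0.2029] f [-1.19 -0.51  0.1 ] turn [ 0.     0.004 -0.001]
[0.118, -0.02, 0.22] [-1.09  -0.126 -0.107]
[0.118, -0.02, 0.18] [-1.089 -0.126  0.159]
```

View pics/s2c.png

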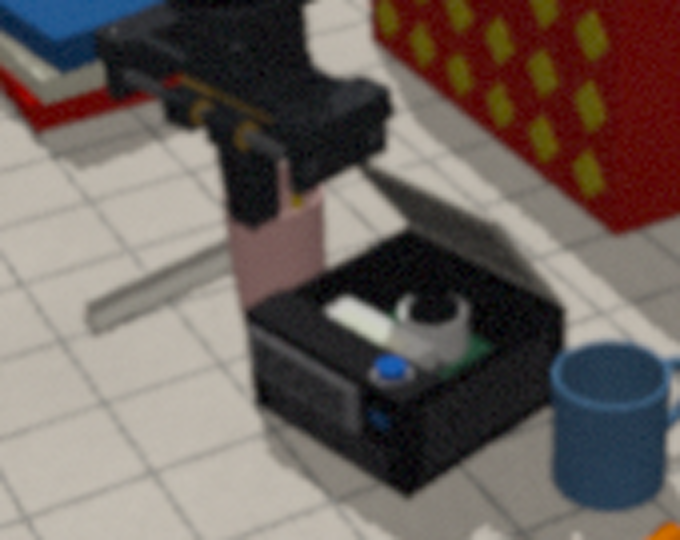

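The tray is home: its plate lies flush at (305,380). Now I'll go over and behind the cover's edge.

```bash
python3 -m pendant '[0,0,-0.1,-0.25,0,0,0, 0,-0.3,-0.12,-0.25,0,0,0, 0,-0.6,-0.12,-0.25,0,0,0, 0,-0.9,-0.12,-0.25,0,0,0, 0,-1,-0.12,-0.25,0,0,0, 0,-1,-0.12,-0.25,0,0,0]' >/dev/null; python3 -m pendant '[0,-0.1,0,0,0,0,0, 0,-0.1,0,0.1,0,0,0, 0,-0.1,0,0.3,0,0,0, 0,-0.1,0,0.3,0,0,0]';python3 -c "
from h import *; go([.1055,-.02,.154],[.0854,-.02,.134],[.0719,-.02,.109],[.0665,-.02,.081])"
```

```text
clock: 6.15
tool_pos: [0.6577, 0.0618, 0.1889]
eef_rot: [-0.136, 0.991, -0.001, -0.005]
contact_force: [-0.6, -0.2, -0.1]
opening: 0.007
finger_force: 0.0
t 6.15 loc [ 0.1127 -0.0193  0.1889] f [-0.61 -0.   -0.12] turn [ 0.    -0.007 -0.   ]
[0.1055, -0.02, 0.154] [ 0.045 -0.005  0.233]
[0.0854, -0.02, 0.134] [ 0.178 -0.005  0.368]
[0.0719, -0.02, 0.109] [ 0.266 -0.005  0.535]
[0.0665, -0.02, 0.081] [ 0.3   -0.005  0.722]
```

```bash
python3 -m pendant '[0,0,0,0.1,0,0,0, 0,0.01,0,0.16,0,0,0, 0,0.03,0,0.2,0,0,0, 0,0.045,0,0.23,0,0,0, 0,0.07,0,0.26,0,0,0, 0,0.1,0,0.29,0,0,0, 0,0.13,0,0.32,0,0,0, 0,0.155,0,0.345,0,0,0, 0,0.178,0,0.37,0,0,0]';python3 - <<'E'
from h import *
go([.0854,-.02,.134],[.0719,-.02,.109],[.0675,-.02,.0925],[.0665,-.02,.081]); s=snap('side','s3')
cv2.imwrite('pics/s3c.png',cv2.resize(s['img'][60:195,220:390,::-1],(680,540),interpolation=cv2.INTER_CUBIC))
E
```

```text
clock: 7.05
tool_pos: [0.6356, 0.0559, 0.1381]
eef_rot: [-0.135, 0.991, -0.0, -0.0]
contact_force: [-0.3, 0.7, 3.1]
opening: 0.003
finger_force: 1.1
t 7.05 loc [ 0.0898 -0.019   0.1381] f [-0.12  0.78  3.15] turn [ 0.    -0.    -0.001]
[0.0854, -0.02, 0.134] [ 0.03  -0.007  0.027]
[0.0719, -0.02, 0.109] [ 0.12  -0.007  0.194]
[0.0675, -0.02, 0.0925] [ 0.149 -0.007  0.304]
[0.0665, -0.02, 0.081] [ 0.155 -0.007  0.38 ]
```

View pics/s3c.png

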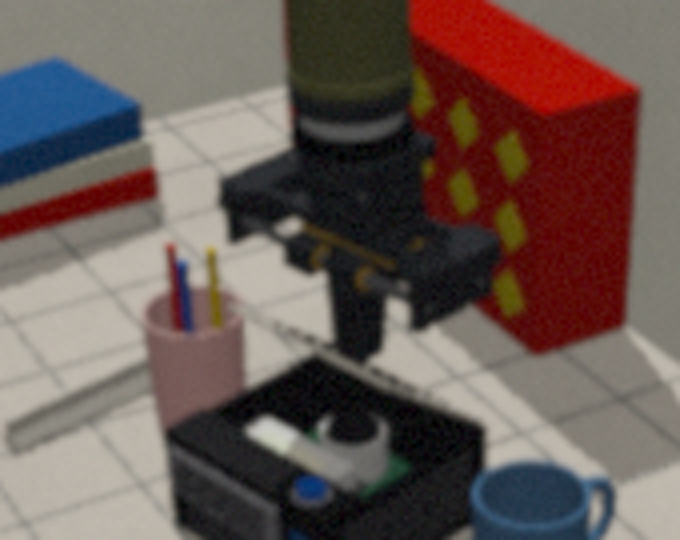

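The finger is on the cover near its edge, (355,355) in the crop, and the cover is following. I'll continue along the arc and slow down.

```bash
python3 -m pendant '[0,0.015,0,0.03,0,0,0, 0,0.03,0,0.06,0,0,0, 0,0.05,0,0.09,0,0,0, 0,0.07,0,0.12,0,0,0, 0,0.085,0,0.15,0,0,0, 0,0.095,0,0.17,0,0,0, 0,0.105,0,0.19,0,0,0, 0,0.11,0,0.21,0,0,0, 0,0.113,0,0.23,0,0,0, 0,0.116,0,0.25,0,0,0, 0,0.118,0,0.265,0,0,0, 0,0.12,0,0.28,0,0,0]';python3 -c "
from h import *; go([.0665,-.02,.081])"
```

```text
clock: 8.3
tool_pos: [0.6181, 0.051, 0.0958]
eef_rot: [-0.135, 0.991, -0.0, -0.001]
contact_force: [-0.9, -0.3, 2.5]
opening: 0.006
finger_force: 1.0
t 8.3 loc [ 0.0716 -0.019   0.0958] f [-0.94 -0.03  2.51] turn [-0.    -0.001 -0.001]
[0.0665, -0.02, 0.081] [ 0.034 -0.007  0.099]
```

```bash
python3 -m pendant '[0,0,0,0.01,0,0,0, 0,0,0,0.02,0,0,0, 0,0,0,0.03,0,0,0, 0,0,0,0.04,0,0,0, 0,0,0,0.05,0,0,0, 0,0,0,0.055,0,0,0, 0,0,0,0.06,0,0,0, 0,0,0,0.065,0,0,0, 0,0,0,0.07,0,0,0, 0,0,0,0.075,0,0,0, 0,0,0,0.08,0,0,0]';python3 -c "
from h import *; go([.0665,-.02,.081])"
python3 -m pendant '[0,0,0,0.005,0,0,0, 0,0,0,0.01,0,0,0, 0,0,0,0.015,0,0,0, 0,0,0,0.02,0,0,0, 0,0,0,0.025,0,0,0, 0,0,0,0.03,0,0,0, 0,0,0,0.03,0,0,0]';python3 -c "
from h import *; go([.0665,-.02,.081])"
```

```text
clock: 9.4
tool_pos: [0.6187, 0.0512, 0.0841]
eef_rot: [-0.135, 0.991, 0.0, -0.0]
contact_force: [-0.1, -0.6, 2.1]
opening: 0.007
finger_force: 1.0
t 9.4 loc [ 0.0722 -0.019   0.0841] f [-0.26 -0.58  2.08] turn [ 0.    -0.    -0.001]
[0.0665, -0.02, 0.081] [ 0.038 -0.007  0.021]
clock: 10.1
tool_pos: [0.6187, 0.0512, 0.0814]
eef_rot: [-0.135, 0.991, -0.0, 0.0]
contact_force: [-5.5, -1.1, 14.0]
opening: 0.005
finger_force: 7.1
t 10.1 loc [ 0.0723 -0.019   0.0814] f [-5.6   0.48 14.02] turn [-0.     0.    -0.001]
[0.0665, -0.02, 0.081] [ 0.039 -0.007  0.002]
```

```bash
python3 -m pendant '[0,0,0,-0.05,0,0,0, 0,0,0,-0.2,0,0,0, 0,0.3,-0.2,-0.3,0,0,0, 0,0.36,-0.2,-0.3,0,0,0, 0,0.36,-0.2,-0.3,0,0,0, 0,0.36,-0.2,-0.3,0,0,0]'; python3 - <<'E'
from h import *
go([.0175,-.05,.092],[.0175,-.05,.087],[.0175,-.05,.082]); s=snap('side','s4'); t=snap('scene','t4')
a=cv2.resize(s['img'][110:225,215:370,::-1],(620,460),interpolation=cv2.INTER_CUBIC)
cv2.imwrite('pics/s4c.png',a)
E
```

```text
clock: 10.7
tool_pos: [0.5759, 0.0087, 0.1249]
eef_rot: [-0.135, 0.991, 0.001, 0.001]
contact_force: [1.1, -0.8, -0.5]
opening: 0.004
finger_force: 0.0
t 10.7 loc [ 0.0195 -0.0484  0.1249] f [ 0.83 -1.02 -0.47] turn [ 0.001  0.001 -0.001]
[0.0175, -0.05, 0.092] [ 0.014 -0.011  0.219]
[0.0175, -0.05, 0.087] [ 0.014 -0.011  0.253]
[0.0175, -0.05, 0.082] [ 0.014 -0.011  0.286]
```

View pics/s4c.png

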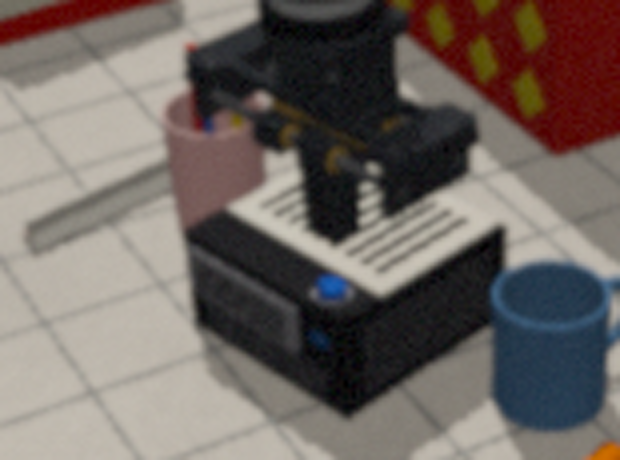

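The cover is flat on the case and the tray is flush. The fingertip at (335,235) is above the button at (332,288). Press.

```bash
python3 -m pendant '[0,0.014,-0.01,0.1,0,0,0, 0,0.014,-0.01,0.2,0,0,0, 0,0.014,-0.01,0.23,0,0,0, 0,0.014,-0.01,0.25,0,0,0, 0,0.014,-0.01,0.26,0,0,0, 0,0.014,-0.01,0.27,0,0,0, 0,0.014,-0.01,0.28,0,0,0, 0,0.014,-0.01,0.285,0,0,0, 0,0.014,-0.01,0.285,0,0,0]';python3 -c "
from h import *; go([.0175,-.05,.083])"
```

```text
clock: 11.7
tool_pos: [0.5734, 0.0069, 0.0834]
eef_rot: [-0.136, 0.991, 0.0, 0.001]
contact_force: [-4.0, 2.4, 9.9]
opening: -0.001
finger_force: 5.4
t 11.7 loc [ 0.0167 -0.0495  0.0834] f [-3.21  3.38  9.92] turn [ 0.     0.001 -0.001]
[0.0175, -0.05, 0.083] [-0.006 -0.004  0.002]
```

```bash
python3 -m pendant '[0,0,0,0.01,0,0,0, 0,0,0,0.02,0,0,0, 0,0,0,0.02,0,0,0]';python3 -m pendant '[0,0,0,-0.05,0,0,0, 0,0,0,-0.2,0,0,0, 0,0,0,-0.7,0,0,0, 0,0,0,-0.7,0,0,0, 0,0,0,-0.7,0,0,0, 0,0,0,-0.7,0,0,0, 0,0,0,-0.7,0,0,0]'; python3 - <<'E'
from h import *
s=snap('side','s5'); t=snap('scene','t5'); go()
f=lambda i:cv2.resize(i[:,:,::-1],None,fx=2,fy=2,interpolation=cv2.INTER_CUBIC)
cv2.imwrite('pics/s5c.png',np.hstack([f(s['img'][110:310,200:400]),f(t['img'][120:320,260:460])]))
E
```

```text
clock: 12.0
tool_pos: [0.5735, 0.0069, 0.0828]
eef_rot: [-0.136, 0.991, -0.0, 0.001]
contact_force: [-9.4, 0.9, 32.5]
opening: 0.004
finger_force: 15.7
clock: 12.7
tool_pos: [0.5723, 0.0052, 0.1827]
eef_rot: [-0.135, 0.991, -0.0, -0.001]
contact_force: [1.1, 0.2, -0.2]
opening: 0.002
finger_force: 0.0
t 12.8 loc [ 0.0152 -0.0505  0.1825] f [-0.51 -0.29 -0.34] turn [ 0.    -0.002 -0.001]
```

View pics/s5c.png

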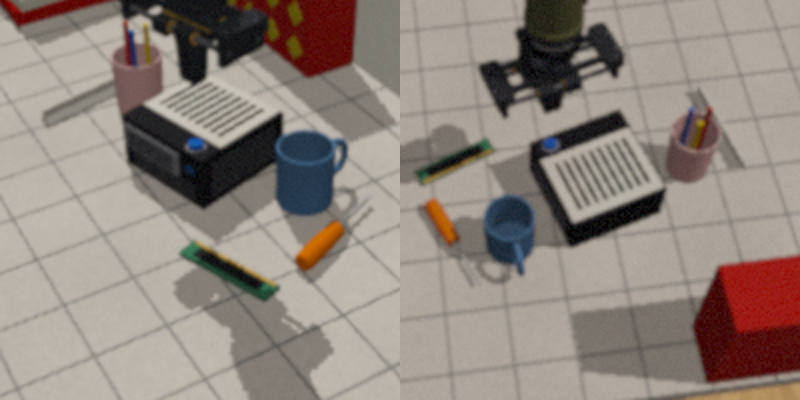

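The tray is flush, the cover is shut (centre (215,108)) and the button is back up at (195,145). Everything else is in place and the arm is clear.

```bash
python3 -c "
from plant import r; print(r.finish_job())"
```

```text
the job is handed in; nothing more can be done
None
```

I pushed the drive tray fully home, swung the cover slowly shut, then pressed the power button right down and let it go; nothing else on the desk was moved, and I handed the job in at about 13 s.

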